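# Span-calibrate the bench scale: centre the disc weight, then set the push-to-turn selector

## Task

The flat disc weight was left near the front edge of the bench scale's pan after the off-centre check. First slide it over the pan until it stands wholly inside the engraved ring, then press the pointer knob of the indicator console in, turn it clockwise while it is held in, until its pointer is at the open-ring mark (calibrate), and let it spring fully out again, locked in that position. Leave the weight in the ring and the other things on the bench where they are.

Things in the scene. Friction and masses are not known exactly. Their poses are not given: they have to be found in the camera images.
- disc_weight: flat round dark steel calibration weight, diameter 94 mm, 18 mm tall, about 0.85 kg (wider than the gripper opens), lying flat and loose on the scale's pan; origin at the centre of its underside, z up
- pan_centre (a point): centre of the bench scale's flat steel pan, on its top surface (46 mm above the bench). The pan is 195 mm (its x, front to back) by 182 mm (its y), without a rim; an engraved ring of diameter 106 mm lies round this point. x axis points to the back of the scale, away from the robot; the scale does not move
- selector_grip (a point): on the turning axis of the console's black pointer knob; moves with it. z: the axis, out of the panel; x: to the pointer (nose with white line); y: across the bar. Bar 13 mm wide (y), x from -22 to +18 mm (nose to 24), z from -12 to +12 mm about this point, on a round aluminium skirt, diameter 48 mm, upper face 12 mm below this point
- panel_axis (a point): where the knob's axis meets the console's panel, 25 mm below selector_grip when the knob is out; fixed. z axis: square out of the panel, which slopes 14 degrees down towards the robot; x: up the panel. Console 150 mm wide, 140 deep, 40 mm high in front, 75 at the back; nothing else on the panel is higher than 4 mm
- selector (a joint): turn of the knob, rad: 0 with the pointer up the panel (away from the robot), growing clockwise seen from outside. A toothed index locks it at nine marks 30 degrees apart, -2.094 (dot) over plain ticks to 2.094; the open-ring mark is at +1.571 (3 o'clock). With the knob out it has only about 3 degrees of play
- selector_press (a joint): how far the knob is pressed in along its axis, m: 0 fully out (locked at a mark), 0.008 fully in. A spring pushes it out with 6 N at 0, 10 N fully in; it turns freely beyond about 0.007 and rubs over the tooth tips from about 0.005; let go between two marks it slides into the nearer one
- ring_mark (a point): centre of the open-ring mark (11 mm across) engraved on the console's panel, 36 mm from the knob's axis; other marks are plain ticks, and a dot at the anticlockwise end
- check_weight_big: bystander: 200 g brass-coloured knob weight, 33 mm wide, 42 mm tall, behind the scale
- check_weight_mid: bystander: 100 g knob weight, 27 mm wide, 35 mm tall, behind the scale
- marker: bystander: marker pen, 130 mm long, lying behind the console
- caliper: bystander: calliper, 237 mm long, lying in front of the test stand
- tweezers: bystander: tweezers, 132 mm long, lying at the front edge of the bench
- hex_key: bystander: hex key, 82 mm long, lying at the front edge of the bench

How it is judged (in metres and radians):
On the way, in this order (a step that is already met when the one before it is completed fails the run):
1. the disc weight rests inside the engraved ring of the pan (horizontal distance between disc_weight and pan_centre below 0.0075 m and linear speed of disc_weight below 0.02 m/s), for 0.2 s.
2. the selector stands at the open-ring mark, sprung out and locked (value of joint selector between 1.45 and 1.69 rad and value of joint selector_press below 0.0015 m), for 0.2 s.
At the end, for the whole second after the job is handed in: The disc weight lies flat and still on the pan, wholly inside the engraved ring (its centre within 7.5 mm of the ring's centre), and the selector points to the open-ring mark (within 7 degrees), sprung out to within 1.5 mm and so locked there (all of step 1 and all of step 2 and z of disc_weight in the frame of pan_centre between -0.003 and 0.003 m and angle between disc_weight's own z axis and vertical below 0.05 rad); the robot touches nothing.
It fails at once if a bystander (check weights, marker, calliper, tweezers, hex key) is moved by more than 3 cm (distance of any of check_weight_big, check_weight_mid, marker, caliper, tweezers, hex_key from where it was at the start of the episode above 0.03 m).
It also fails if it takes over 64 s, if anything falls off the work surface, if the arm or the gripper's body presses on something with over 40 N, if the wrist force passes 120 N, or if a joint passes its speed limit or range.

## Robot

A 6-joint arm with a two-finger parallel gripper is mounted at the origin on a cart in front of the work surface, level with it; the furniture and walls round the work are solid. World frame = base frame: x ahead of the robot, y to its left, z up, the work surface at z = 0. Lengths are in m, angles in degrees, forces in N, time in s.
With the tool pointing down it reaches from about 0.35 to 0.875 m from the base axis. Payload 4.2 kg.
Tool frame: the origin (TCP) lies on the centre line of the jaws, within the pads' length; the fingertips stand r.tip_extent ahead of it and the grasp point (between the pads) lies 11 mm behind it (r.tip_extent is the distance from the TCP to the fingertips, in m); z points along the fingers, y is the line along which they close (so a half turn about z gives the same grasp; the last joint's range is limited). The gripper opens to 87 mm and grips with 3 to 60 N. Pads are 19 mm wide; open, the fingers measure 117 mm over their backs; the gripper's body (75 mm by 190 mm) begins 51 mm behind the grasp point.
Start: joints at [-58.694, 22.042, 0.453, 0, -68.411, -14.817], TCP at [0.177, -0.599, 0.231] pointing down, gripper open.
Joint ranges: [-179.83, 179.83], [-69.29, 118.12], [-61.27, 80.66], [-181.25, 117.63], [-171.15, -9.14], [-177.46, 177.46]. Speed limits (degrees/s): [159.86, 159.86, 180, 180, 180, 180].

## Interface

Orientations are given as a 3x3 rotation matrix whose columns are the frame's x, y, z axes.
In Python, from station import r gives the robot as it stands.
- The arm moves only by the shell command python3 -m jog 'ROWS'. ROWS is text: rows parted by semicolons, each of 5 numbers parted by spaces: the opening, from 0 (shut) to 1 (fully open), then the shift along the world's x, y, z in mm, then the turn about the world's z in degrees. In form: hand dx dy dz roll; .... A call has 1 to 5 rows; each row shifts and turns the commanded pose from where the row before left it; what a row does not reach is not made up. A row lasts 1/8 s, in which the tool goes at most 62.5 mm and 10.7 degrees, less where a joint would pass 70% of its speed; a pose out of reach is approached as far as the arm can. A call is refused whole if a number of a shift passes 62.5 or a number of a turn 10.7, either way. A call with a gripper value outside its range is refused whole. The fingers move at their own pace and stop on an object; the grip force is fixed at half the most. Time passes only in rows, so rows that do not move let the fingers close. It gives the time, the measured TCP pose, the force, the opening and the grip force at its end, in the units of the state.
- r.sense(): the state, without advancing time (a new reading comes with each control period).
- r.capture(name): name is "side" or "top"; returns a dict with "pixels" (384x512x3 uint8, red, green, blue), "fovy" (degrees; the focal length in pixels is half the picture's height over the tangent of half this angle, whatever the lens; pixels are square), "cx", "cy" (the principal point, pixels), "origin" and "orientation" of the camera in the world. Camera axes: x right, y down, z forward; pixel columns grow to the right and rows downward; lengths in m; the calibration is good to about 2 mm. A picture is of the moment at which its call begins. There is no depth.
- r.finish_job(): hands the job in; it is judged then, once.
The state is a dict: "time_s": time; "joints": joint angles; "joint_velocities": joint speeds; "effort": joint torques, N m; "tcp_pos": TCP position; "ee_rot": TCP orientation; "wrist_force": force on the tool from outside, world axes, zero at the start; "moment": the same for the moment, N m; "gripper_width": opening from 0.0 (shut) to 1.0 (fully open); "gripper_force": force on a finger pad.
Only numpy, scipy, OpenCV 4.12 (cv2) and the standard library are available. Lean on these libraries where they do the work, as an engineer would, in place of code of your own. Each camera call takes 0.05 s, during which the arm holds its last target. There are 200 camera calls.

## Working session

There is one attempt and no reset: what is moved stays moved. The work goes in short steps, Python scripts to look and compute and a shell command to move; the robot and the scene stay as the last step left them, time stands still between calls to the robot, and variables do not carry over. Pictures are saved under pics/ and viewed, at most 11 in all, crops included, and the job is handed in when it is done.

```bash
ls; mkdir -p pics; python3 - <<'E'
from station import r
import cv2,numpy as np
for n in("side","top"):
    c=r.capture(n); cv2.imwrite(f"pics/{n}0.png",c["pixels"][:,:,::-1])
    print(n,c["fovy"],c["cx"],c["cy"],c["origin"],np.array(c["orientation"]).round(4).tolist(), [k for k in c])
s=r.sense(); print(s["time_s"],s["tcp_pos"],np.array(s["ee_rot"]).round(3).tolist(),s["wrist_force"],s["gripper_width"],r.tip_extent)
E
```

```text
pics
side 44.298801769058315 247.58949127396565 187.49100215024401 [0.52071218 1.07526175 0.59203263] [[-0.9976, -0.0521, 0.0459], [-0.0647, 0.456, -0.8876], [0.0254, -0.8885, -0.4582]] ['pixels', 'fovy', 'cx', 'cy', 'origin', 'orientation']
top 43.54401012033494 252.22626627517238 195.4116811198924 [0.45221042 0.09777696 1.17800516] [[0.0239, -0.9936, 0.1101], [-0.9996, -0.0253, -0.0113], [0.014, -0.1098, -0.9939]] ['pixels', 'fovy', 'cx', 'cy', 'origin', 'orientation']
0.1 [ 0.17727056 -0.59879874  0.22955191] [[-0.959, -0.284, -0.001], [-0.284, 0.959, 0.002], [0.0, 0.002, -1.0]] [-0.04434884 -0.46718135 -0.03388462] 0.9951997096092968 0.008
```

View pics/top0.png

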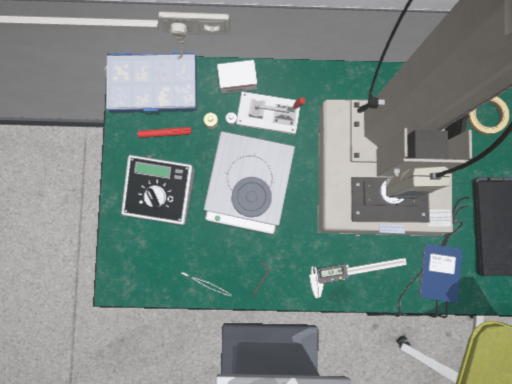

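View pics/side0.png

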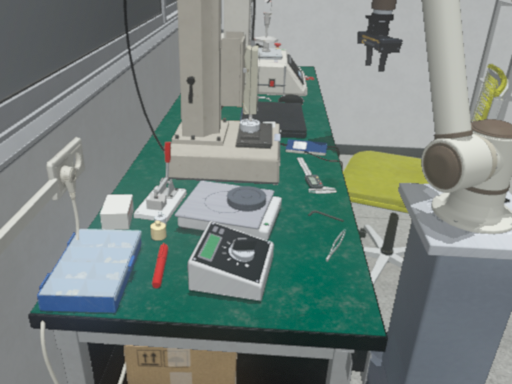

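```bash
cat > h.py <<'E'
from station import r
import cv2,numpy as np
def crop(n,x0,y0,x1,y1,k,f):
    c=r.capture(n);p=c["pixels"][y0:y1,x0:x1,::-1]
    cv2.imwrite(f"pics/{f}.png",cv2.resize(p,None,fx=k,fy=k,interpolation=cv2.INTER_CUBIC)); return c
def ray(c,u,v):
    f=192/np.tan(np.radians(c["fovy"]/2))
    d=np.array(c["orientation"])@np.array([(u-c["cx"])/f,(v-c["cy"])/f,1.]); return np.array(c["origin"]),d
def atz(c,u,v,z):
    o,d=ray(c,u,v); return o+d*(z-o[2])/d[2]
def proj(c,P):
    f=192/np.tan(np.radians(c["fovy"]/2))
    q=np.array(c["orientation"]).T@(np.array(P)-np.array(c["origin"])); return q[:2]/q[2]*f+[c["cx"],c["cy"]]
def tri(c1,p1,c2,p2):
    A=np.zeros((3,3));b=np.zeros(3)
    for c,p in((c1,p1),(c2,p2)):
        o,d=ray(c,*p);d/=np.linalg.norm(d);M=np.eye(3)-np.outer(d,d);A+=M;b+=M@o
    return np.linalg.solve(A,b)
E
python3 -c "
from h import *
crop('top',195,125,305,240,5,'pan0');crop('top',115,150,200,230,7,'con0')"
```

```text
(no output)
```

View pics/pan0.png

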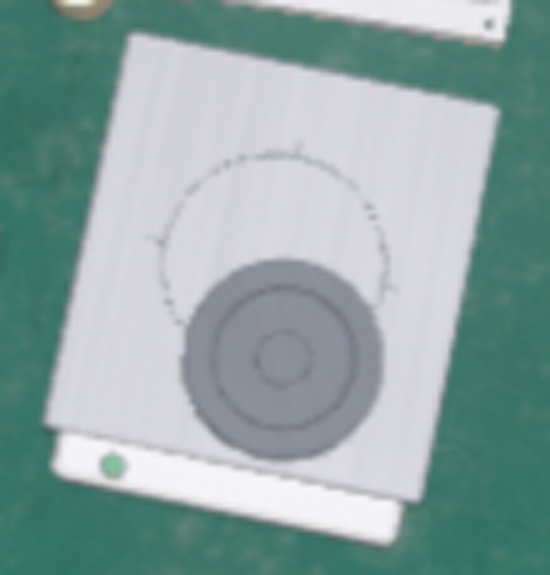

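View pics/con0.png

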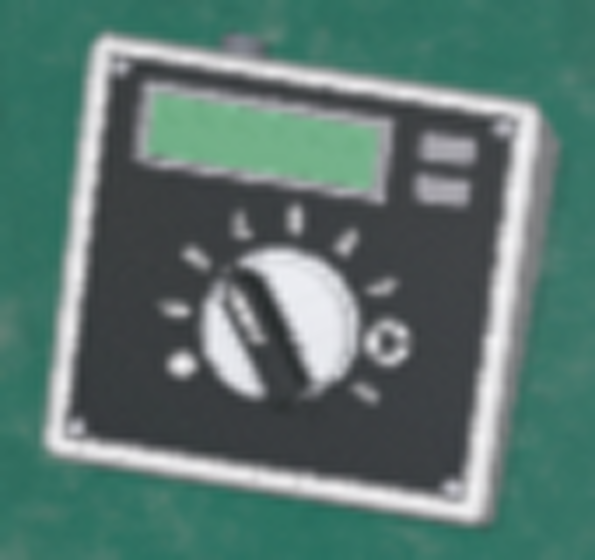

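The top crops show the pan corners at crop pixels (130,33), (498,108), (420,500) and (47,425). The disc centre is at (283,360). The knob pointer is up-left, about -30° from "up the panel", and the ring mark is at (388,342).

```bash
cat > m.py <<'E'
from h import *
T=r.capture("top")
P=lambda x,y:((x+.5)/5-.5+195,(y+.5)/5-.5+125)
C=lambda x,y:((x+.5)/7-.5+115,(y+.5)/7-.5+150)
cor=np.array([atz(T,*P(*q),.046) for q in((130,33),(498,108),(420,500),(47,425))])
pan=cor.mean(0); print("pan",pan.round(4)); xs=(cor[0]+cor[1]-cor[2]-cor[3])/2; print("size",np.linalg.norm(xs),np.linalg.norm(cor[0]-cor[1]),"yaw",np.degrees(np.arctan2(xs[1],xs[0])))
print("ring c",atz(T,*P(275,265),.046).round(4))
d=atz(T,*P(283,360),.064); print("disc",d.round(4))
v=pan-d; print("push",np.linalg.norm(v[:2]),np.degrees(np.arctan2(v[1],v[0])))
# console: corners of top outline, heights 40 front 75 back
cc=np.array([atz(T,*C(x,y),z) for x,y,z in((100,37,.075),(540,105,.075),(490,520,.04),(48,450,.04))])
print("console",cc.round(4).tolist()); up=(cc[0]+cc[1]-cc[2]-cc[3])/2; print("yaw",np.degrees(np.arctan2(up[1],up[0])),np.linalg.norm(up[:2]),np.linalg.norm(cc[0]-cc[1]))
for q,z in(((281,325),.0),):
    # panel plane through corners; skirt face 13mm above the panel along normal
    yaw=np.arctan2(up[1],up[0]);t=np.radians(14)
    n=np.array([-np.sin(t)*np.cos(yaw),-np.sin(t)*np.sin(yaw),np.cos(t)])
    m=cc.mean(0)
    for k,q in((.013,(281,325)),(.037,(265,338)),(.0,(388,342)),(0,(180,365)),(0,(172,310)),(0,(295,218))):
        o,dd=ray(T,*C(*q)); s=((m+k*n-o)@n)/(dd@n); X=o+dd*s; print(k,X.round(4), "axis pt at panel",(X-k*n).round(4))
E
python3 m.py; for f in 1; do python3 - <<'E'
from h import *
T=r.capture("top")
for n,p,z in(("stand front L",(320,232),.05),("stand front R",(450,232),.05),("caliper",(316,295),0),("tweez",(230,295),0)): print(n,atz(T,*p,z).round(3))
crop('side',180,175,290,305,5,'s0')
E
done
```

```text
pan [0.6202 0.0926 0.046 ]
size 0.19230882405643307 0.1803743843273665 yaw -10.078814356637798
ring c [0.62   0.0922 0.046 ]
disc [0.5727 0.0874 0.064 ]
push 0.04773718242615916 6.270043069202985
console [[0.6618, 0.3739, 0.075], [0.6428, 0.2274, 0.075], [0.5066, 0.243, 0.04], [0.5265, 0.3928, 0.04]]
yaw -7.239967551345366 0.13680511755717964 0.1477396974856927
0.013 [0.5681 0.3112 0.0668] axis pt at panel [0.5713 0.3108 0.0542]
0.037 [0.5614 0.3117 0.0899] axis pt at panel [0.5702 0.3106 0.054 ]
0.0 [0.5647 0.2777 0.0536] axis pt at panel [0.5647 0.2777 0.0536]
0 [0.5556 0.3478 0.0492] axis pt at panel [0.5556 0.3478 0.0492]
0 [0.5736 0.3504 0.0535] axis pt at panel [0.5736 0.3504 0.0535]
0 [0.6046 0.309  0.0625] axis pt at panel [0.6046 0.309  0.0625]
stand front L [ 0.495 -0.076  0.05 ]
stand front R [ 0.502 -0.383  0.05 ]
caliper [ 0.345 -0.075  0.   ]
tweez [0.34  0.132 0.   ]
```

View pics/s0.png

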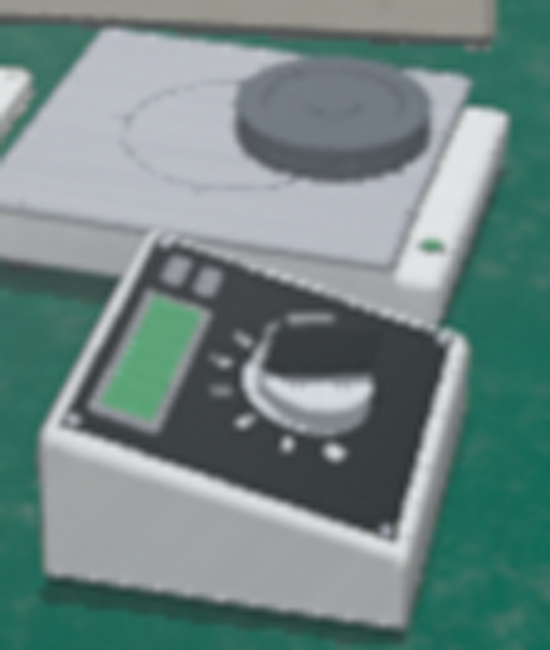

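The side view agrees: the disc is at the front of the pan, the knob bar is at about -30°, and the panel slopes towards the robot. Next I move over to the scale, staying in front of the test stand.

```bash
python3 -m jog '1 32 43 0 -5; 1 32 43 0 -5; 1 32 43 0 0; 1 32 43 0 0; 1 32 43 0 0' | tail -5 && python3 -m jog '0.69 32 43 0 0; 0.69 32 43 0 0; 0.69 0 60 0 0; 0.69 0 60 0 0; 0.69 0 60 0 0' | tail -3 && python3 -m jog '0.69 0 60 0 0; 0.69 0 60 0 0; 0.69 30 35 0 0; 0.69 30 25 0 0; 0.69 0 0 0 0'; python3 -c "
from h import *
s=r.sense();print(s['joints'],s['tcp_pos'],np.degrees(np.arctan2(s['ee_rot'][1][1],s['ee_rot'][0][1])),s['gripper_width'])"
```

```text
tcp_pos: [0.3383, -0.3828, 0.2308]
ee_rot: [[-0.994, -0.113, 0.001], [-0.113, 0.994, -0.0], [-0.001, -0.0, -1.0]]
wrist_force: [-0.0, -0.7, -0.2]
gripper_width: 1.004
gripper_force: 0.0
wrist_force: [0.3, 0.7, 0.5]
gripper_width: 0.694
gripper_force: 0.0
time_s: 2.22
tcp_pos: [0.4629, 0.0634, 0.2302]
ee_rot: [[-0.993, -0.115, 0.0], [-0.115, 0.993, -0.0], [-0.0, -0.0, -1.0]]
wrist_force: [0.4, -0.7, 0.6]
gripper_width: 0.691
gripper_force: 0.0
[ 2.78110740e+01  6.50873482e+00 -2.07486568e+01  1.07563037e-02
 -6.27442243e+01 -1.11207341e+02] [0.46287229 0.06343399 0.23024407] 96.60865845430205 0.6906858774973644
```

```bash
python3 -m jog '0.69 20 8 -40 0; 0.69 19 9 -40 0; 0.69 0 0 -40 0; 0.69 0 0 -25 0; 0.69 0 0 0 0' && python3 -m jog '0.69 0 0 -12 0; 0.69 0 0 -12 0; 0.69 0 0 0 0'; python3 -c "
from h import *
crop('top',195,125,305,240,5,'pan1')"
```

```text
time_s: 2.85
tcp_pos: [0.4986, 0.0774, 0.084]
ee_rot: [[-0.994, -0.112, -0.005], [-0.112, 0.994, -0.002], [0.005, -0.002, -1.0]]
wrist_force: [-0.4, 0.2, 1.1]
gripper_width: 0.687
gripper_force: 0.0
time_s: 3.22
tcp_pos: [0.4999, 0.0785, 0.061]
ee_rot: [[-0.994, -0.113, -0.001], [-0.113, 0.994, -0.001], [0.001, -0.0, -1.0]]
wrist_force: [0.6, 0.1, -0.0]
gripper_width: 0.692
gripper_force: 0.0
```

View pics/pan1.png

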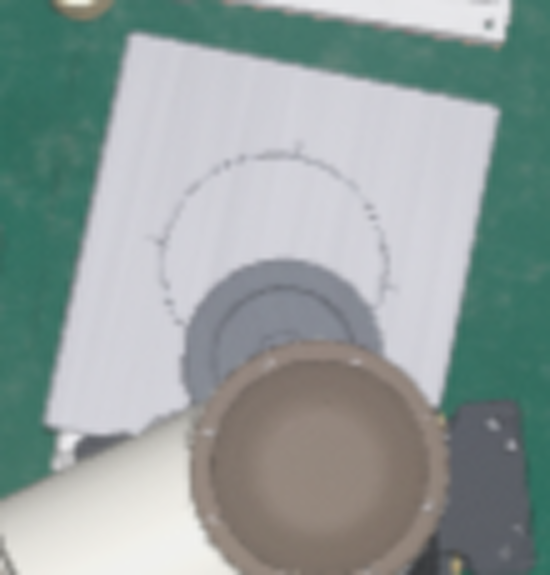

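The gripper is in front of the disc and hasn't touched it. Now I push slowly.

```bash
python3 -m jog '0.69 8 0.9 0 0; 0.69 6 0.7 0 0; 0.69 4 0.4 0 0; 0.69 4 0.4 0 0; 0.69 4 0.4 0 0' && python3 -m jog '0.69 4 0.4 0 0; 0.69 4 0.5 0 0; 0.69 4 0.4 0 0; 0.69 4 0.5 0 0; 0.69 4 0.4 0 0' && python3 -m jog '0.69 4 0.4 0 0; 0.69 4 0.5 0 0; 0.69 4 0.4 0 0; 0.69 4 0.5 0 0; 0.69 3 0.3 0 0';python3 -m jog '0.69 0 0 0 0; 0.69 0 0 0 0'; python3 -c "
from h import *
crop('side',180,175,290,235,7,'s1');crop('top',195,125,305,240,5,'pan2')"
```

```text
time_s: 3.9
tcp_pos: [0.5266, 0.0815, 0.0615]
ee_rot: [[-0.994, -0.113, -0.0], [-0.113, 0.994, -0.0], [0.0, -0.0, -1.0]]
wrist_force: [-0.8, -0.6, 0.6]
gripper_width: 0.687
gripper_force: 0.0
time_s: 4.53
tcp_pos: [0.541, 0.0819, 0.0606]
ee_rot: [[-0.994, -0.112, -0.012], [-0.112, 0.994, -0.004], [0.013, -0.003, -1.0]]
wrist_force: [-10.4, 0.1, 7.9]
gripper_width: 0.688
gripper_force: 5.8
time_s: 5.15
tcp_pos: [0.56, 0.0838, 0.0606]
ee_rot: [[-0.994, -0.112, -0.013], [-0.112, 0.994, -0.004], [0.013, -0.003, -1.0]]
wrist_force: [-10.6, -0.8, 7.0]
gripper_width: 0.692
gripper_force: 5.8
time_s: 5.4
tcp_pos: [0.5606, 0.0839, 0.0607]
ee_rot: [[-0.994, -0.112, -0.011], [-0.112, 0.994, -0.004], [0.012, -0.003, -1.0]]
wrist_force: [-8.2, -2.1, 5.5]
gripper_width: 0.688
gripper_force: 5.1
```

View pics/s1.png

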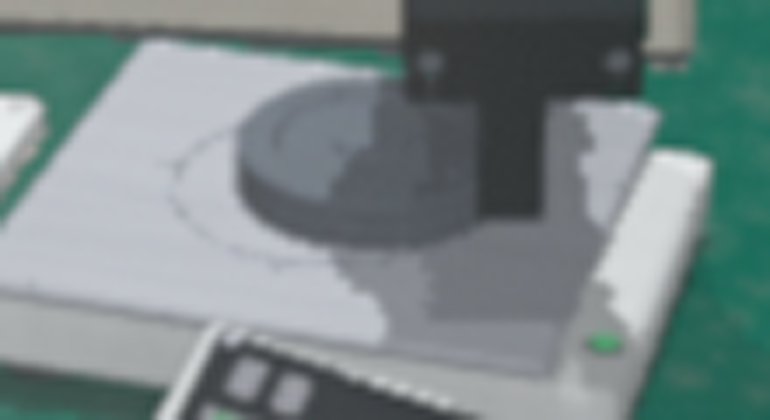

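The disc follows both fingers squarely, and about 14 mm remains.

```bash
python3 -m jog '0.69 4 0.8 0 0; 0.69 4 0.8 0 0; 0.69 4 0.8 0 0; 0.69 2 0.4 0 0; 0.69 0 0 0 0'; python3 -m jog '0.69 -15 -2 0 0; 0.69 -30 -3 0 0; 0.69 -30 -3 20 0; 0.69 -40 0 40 0; 0.69 -40 0 40 0'; python3 -c "
from h import *
crop('top',195,125,305,240,5,'pan3')"
```

```text
time_s: 6.12
tcp_pos: [0.5743, 0.0865, 0.0606]
ee_rot: [[-0.994, -0.111, -0.012], [-0.111, 0.994, -0.004], [0.012, -0.003, -1.0]]
wrist_force: [-10.4, -0.4, 6.5]
gripper_width: 0.689
gripper_force: 5.4
time_s: 6.75
tcp_pos: [0.4235, 0.0805, 0.1624]
ee_rot: [[-0.994, -0.113, -0.0], [-0.113, 0.994, -0.0], [0.0, -0.0, -1.0]]
wrist_force: [0.2, 1.2, 0.9]
gripper_width: 0.687
gripper_force: 0.0
```

View pics/pan3.png

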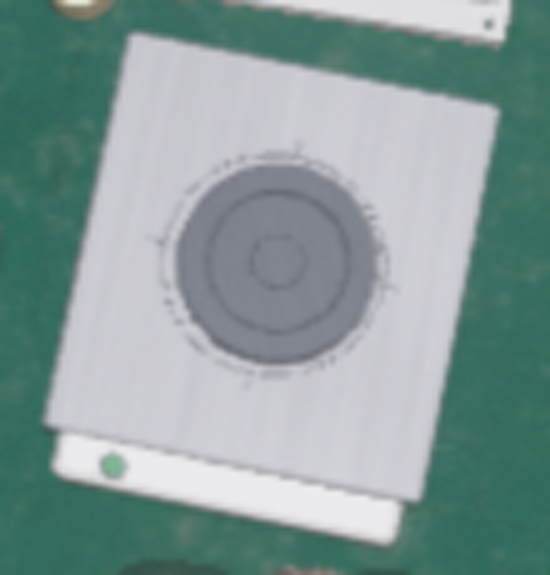

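The disc centre is at crop pixel (277,263) and the ring centre at about (275,264.5), so it is roughly 1 mm off and well inside the ring. Next I go to the knob with a half turn of the wrist, so the last joint has room for 120° clockwise.

```bash
python3 -m jog '0.3 7.5 12.2 0 10.7; 0.3 7.5 12.2 0 10.7; 0.3 7.5 12.2 0 10.7; 0.3 7.5 12.2 0 10.7; 0.3 7.5 12.2 0 10.7' | head -1; python3 -m jog '0.3 7.5 12.2 0 10.7; 0.3 7.5 12.2 0 10.7; 0.3 7.5 12.2 0 10.7; 0.3 7.5 12.2 0 10.7; 0.3 7.5 12.2 0 10.7' | head -1; python3 -m jog '0.3 7.5 12.2 0 10.7; 0.3 7.5 12.2 0 10.7; 0.3 7.5 12.2 0 10.7; 0.3 7.5 12.2 0 10.7; 0.3 7.5 12.2 0 10.7' | head -1; python3 -m jog '0.3 7.5 12.2 0 10.7; 0.3 7.5 12.2 0 10.7; 0.3 7.5 12.2 0 10.7; 0.3 0 0 0 3.7; 0.3 0 0 0 0'; python3 - <<'E'
from h import *
s=r.sense();print(s['joints'].round(1) if hasattr(s['joints'],'round') else s['joints'],s['tcp_pos'],np.degrees(np.arctan2(s['ee_rot'][1][1],s['ee_rot'][0][1])))
# side-view check of the axis: project candidate points
S=r.capture('side')
for p in((.570,.312,.054),(.564,.3128,.0783),(.5647,.2777,.0536),(.5611,.3131,.09)):
    u=proj(S,p); print(p,u.round(1),"in s0 crop",((u-[180,175]+.5)*5-.5).round(0))
# bar yaw from con0: ends on bar top plane
exec(open('m.py').read().split('cor=')[0])
a,b=[atz(T,*C(*q),.09) for q in((240,280),(290,395))]; print(np.degrees(np.arctan2(*(a-b)[1::-1])))
E
```

```text
time_s: 7.42
time_s: 8.05
time_s: 8.68
time_s: 9.3
tcp_pos: [0.5595, 0.3003, 0.1612]
ee_rot: [[0.922, 0.387, -0.0], [0.387, -0.922, -0.0], [-0.0, 0.0, -1.0]]
wrist_force: [0.1, 0.7, 0.4]
gripper_width: 0.3
gripper_force: 0.0
[ 42.8  26.   -3.6   0.  -60.4  69.9] [0.55953924 0.30034413 0.16123117] -67.25540648657112
(0.57, 0.312, 0.054) [240.7 252.4] in s0 crop [306. 389.]
(0.564, 0.3128, 0.0783) [244.  242.4] in s0 crop [322. 339.]
(0.5647, 0.2777, 0.0536) [244.7 242.9] in s0 crop [325. 342.]
(0.5611, 0.3131, 0.09) [245.6 237.5] in s0 crop [330. 315.]
25.79856788293014
```

The side projection of the estimated axis and skirt matches the picture (skirt centre at about crop pixel (312,365)). Now I descend over the bar.

```bash
python3 -m jog '0.3 6.5 12 -20 0; 0.3 0 0 -20 0; 0.3 0 0 -16 0; 0.3 0 0 -10 0; 0.3 0 0 -8 0'; python3 -m jog '0.21 0 0 0 0; 0.21 0 0 0 0; 0.21 0 0 0 0; 0.21 0 0 0 0';python3 -c "
from h import *
crop('side',180,175,290,290,6,'s2')"
```

```text
time_s: 10.02
tcp_pos: [0.566, 0.3123, 0.0868]
ee_rot: [[0.922, 0.387, -0.0], [0.387, -0.922, -0.0], [-0.0, 0.0, -1.0]]
wrist_force: [0.6, -0.5, 0.5]
gripper_width: 0.298
gripper_force: 0.0
time_s: 10.52
tcp_pos: [0.5657, 0.3133, 0.0877]
ee_rot: [[0.922, 0.387, 0.0], [0.387, -0.922, 0.002], [0.001, -0.001, -1.0]]
wrist_force: [-2.9, 4.9, -2.5]
gripper_width: 0.206
gripper_force: 2.7
```

View pics/s2.png

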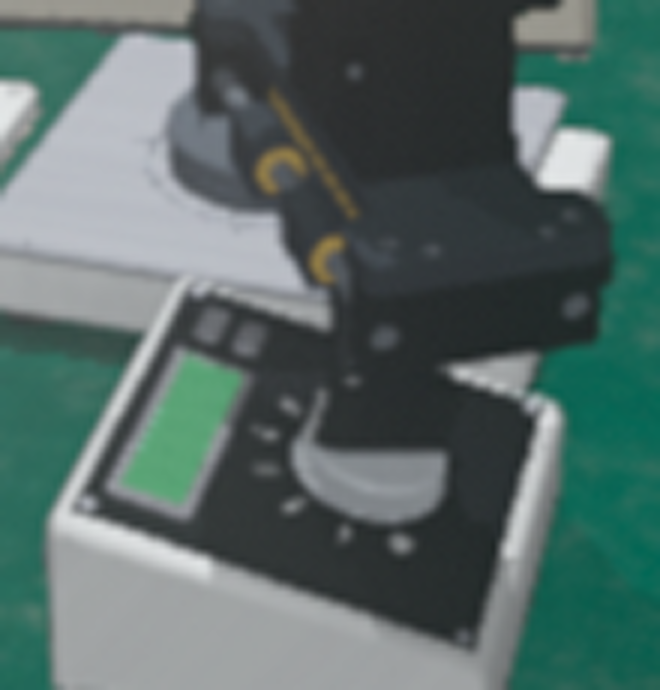

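The fingers straddle the bar, with one touching lightly. I centre them by about 2 mm and press.

```bash
python3 -m jog '0.21 -0.8 1.8 0 0; 0.21 0 0 0 0; 0.21 0 0 -5 0; 0.21 0 0 0 0' | sed -n '2p;4p;6p'; for i in 1; do python3 -m jog '0.21 0 0 -4 0; 0.21 0 0 0 0' | sed -n '2p;4p;6p'; python3 -m jog '0.21 0 0 -4 0; 0.21 0 0 0 0' | sed -n '2p;4p;6p'; python3 -m jog '0.21 0 0 -4 0; 0.21 0 0 0 0; 0.21 0 0 0 0'; done
```

```text
tcp_pos: [0.5653, 0.3138, 0.0823]
wrist_force: [0.7, 0.9, -0.4]
gripper_force: 0.3
tcp_pos: [0.5654, 0.3139, 0.0786]
wrist_force: [0.8, 0.8, 1.4]
gripper_force: 0.5
tcp_pos: [0.5661, 0.3139, 0.0758]
wrist_force: [0.1, -1.6, 5.3]
gripper_force: 3.2
time_s: 11.95
tcp_pos: [0.5667, 0.3139, 0.0728]
ee_rot: [[0.922, 0.388, 0.003], [0.388, -0.922, 0.0], [0.003, 0.001, -1.0]]
wrist_force: [0.6, -1.8, 7.9]
gripper_width: 0.21
gripper_force: 3.9
```

```bash
python3 -m jog '0.21 0 0 -4 0; 0.21 0 0 0 0; 0.21 0 0 0 0' | sed -n '2p;4p;6p';python3 -m jog '0.21 0 0 -4 0; 0.21 0 0 0 0; 0.21 0 0 0 0'
```

```text
tcp_pos: [0.5674, 0.3138, 0.0698]
wrist_force: [0.7, -3.8, 9.9]
gripper_force: 5.2
time_s: 12.7
tcp_pos: [0.5682, 0.3145, 0.0693]
ee_rot: [[0.921, 0.39, 0.008], [0.39, -0.921, 0.002], [0.008, 0.002, -1.0]]
wrist_force: [-3.2, -4.3, 23.3]
gripper_width: 0.214
gripper_force: 11.7
```

Fully pressed in: force jumps at z of about 0.0695. Now I turn clockwise.

```bash
python3 -m jog '0.21 0 0 0 -8; 0.21 0 0 0 -8; 0.21 0 0 0 -8; 0.21 0 0 0 -8; 0.21 0 0 0 0'; python3 -m jog '0.21 0 0 0 -8; 0.21 0 0 0 -8; 0.21 0 0 0 -8; 0.21 0 0 0 0'; python3 -c "
from h import *
s=r.sense();print(s['moment'])"
```

```text
time_s: 13.32
tcp_pos: [0.5698, 0.3151, 0.0689]
ee_rot: [[0.987, -0.158, 0.011], [-0.158, -0.987, 0.004], [0.01, -0.005, -1.0]]
wrist_force: [0.9, -4.2, 17.8]
gripper_width: 0.213
gripper_force: 9.6
time_s: 13.82
tcp_pos: [0.57, 0.314, 0.0691]
ee_rot: [[0.838, -0.546, 0.011], [-0.546, -0.838, 0.002], [0.008, -0.008, -1.0]]
wrist_force: [1.0, -8.4, 19.5]
gripper_width: 0.212
gripper_force: 19.1
[-2.08003804 -0.98024701  0.09587384]
```

```bash
python3 -m jog '0.21 0 0 0 -8; 0.21 0 0 0 -8; 0.21 0 0 0 -8; 0.21 0 0 0 0' | sed -n '2,6p'; python3 -m jog '0.21 0 0 0 -8; 0.21 0 0 0 -8; 0.21 0 0 0 -8; 0.21 0 0 0 0'| sed -n '2,6p'; python3 -m jog '0.21 0 0 0 -8; 0.21 0 0 0 -8; 0.21 0 0 0 0';  python3 -c "
from h import *
s=r.sense();print(s['moment'])
crop('side',180,175,290,290,6,'s3')"
```

```text
tcp_pos: [0.5691, 0.3119, 0.0696]
ee_rot: [[0.543, -0.84, 0.008], [-0.84, -0.543, -0.001], [0.006, -0.006, -1.0]]
wrist_force: [0.1, -12.3, 24.6]
gripper_width: 0.212
gripper_force: 22.9
tcp_pos: [0.567, 0.3109, 0.0695]
ee_rot: [[0.154, -0.988, 0.004], [-0.988, -0.154, -0.004], [0.005, -0.003, -1.0]]
wrist_force: [-4.4, -12.2, 27.8]
gripper_width: 0.214
gripper_force: 20.7
time_s: 15.2
tcp_pos: [0.5659, 0.3111, 0.0693]
ee_rot: [[-0.124, -0.992, 0.002], [-0.992, 0.124, -0.005], [0.004, -0.002, -1.0]]
wrist_force: [-7.9, -11.6, 29.6]
gripper_width: 0.212
gripper_force: 20.1
[-3.35183053  1.96004643 -0.03186114]
```

View pics/s3.png

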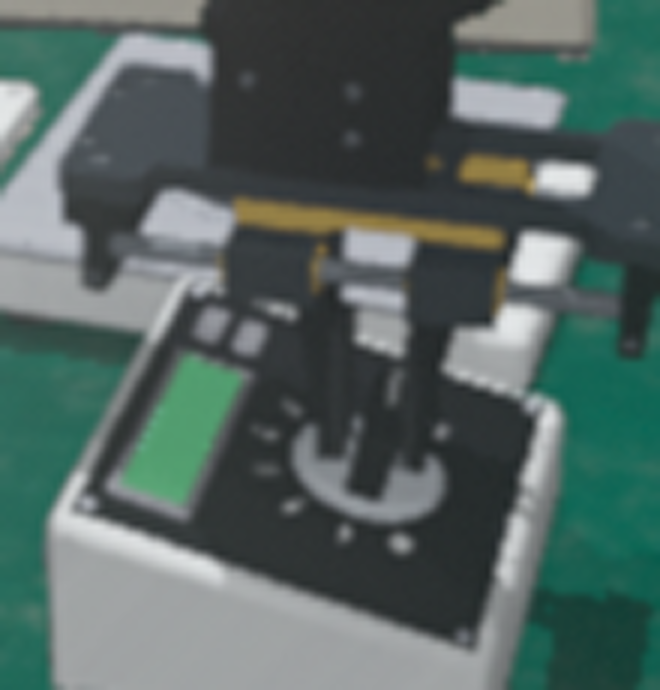

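The bar now points to the ring-mark side. I add 7° to take up the finger slack, then let the knob rise slowly.

```bash
python3 -m jog '0.21 0 0 0 -7; 0.21 0 0 0 0' | sed -n '2,6p'; python3 -m jog '0.21 0 0 4 0; 0.21 0 0 4 0; 0.21 0 0 4 0; 0.21 0 0 4 0; 0.21 0 0 0 0'| sed -n '2p;4p'; python3 -m jog '0.21 0 0 4 0; 0.3 0 0 2 0; 0.3 0 0 0 0; 0.3 0 0 0 0'; python3 -m jog '0.3 0 0 20 0; 0.3 0 0 40 0; 0.3 -50 0 30 0; 0.3 -60 0 20 0; 0.3 -60 0 0 0'; python3 -m jog '0.3 -40 -40 0 0; 0.3 0 -60 0 0; 0.3 0 -60 0 0; 0.3 0 0 0 0' |sed -n '2p;4p'; python3 -c "
from h import *
crop('top',115,125,305,240,4,'top4')"
```

```text
tcp_pos: [0.5656, 0.3112, 0.0692]
ee_rot: [[-0.244, -0.97, 0.001], [-0.97, 0.244, -0.005], [0.004, -0.002, -1.0]]
wrist_force: [-9.6, -10.0, 29.9]
gripper_width: 0.21
gripper_force: 19.8
tcp_pos: [0.5626, 0.3121, 0.0779]
wrist_force: [-4.8, -1.6, 3.6]
time_s: 16.62
tcp_pos: [0.566, 0.3145, 0.0851]
ee_rot: [[-0.245, -0.969, 0.002], [-0.969, 0.245, 0.001], [-0.002, -0.002, -1.0]]
wrist_force: [-0.2, 0.7, 0.2]
gripper_width: 0.297
gripper_force: 0.1
time_s: 17.25
tcp_pos: [0.3959, 0.3154, 0.1968]
ee_rot: [[-0.246, -0.969, 0.005], [-0.969, 0.246, 0.005], [-0.006, -0.003, -1.0]]
wrist_force: [-0.1, 0.6, -0.9]
gripper_width: 0.299
gripper_force: 0.0
tcp_pos: [0.3556, 0.1515, 0.1951]
wrist_force: [-0.2, 0.0, -0.0]
```

View pics/top4.png

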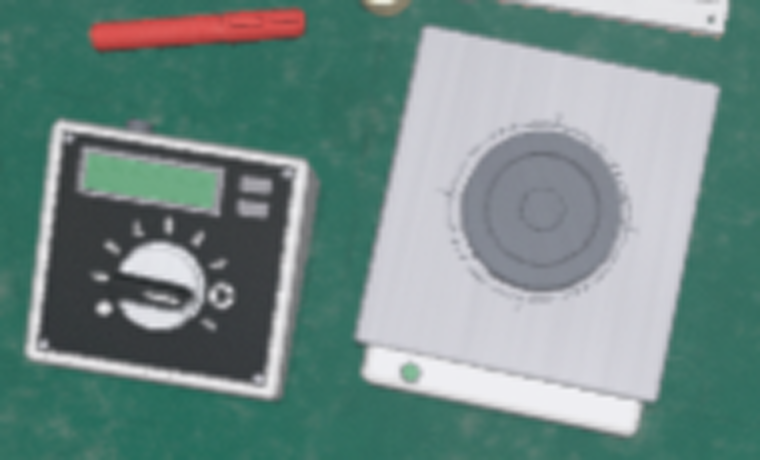

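The pointer bar runs from (118,283) to (192,295), straight along the line to the ring mark at (221,296). The disc is still centred in the ring, and the arm is clear.

```bash
python3 -c "
from station import r
print(r.finish_job())"
```

```text
the job is handed in; nothing more can be done
None
```

The job is handed in, with no verdict shown: in the last picture the disc was about 1 mm off the ring's centre and the knob pointed at the open-ring mark. I didn't measure that the knob had sprung fully out, and I didn't recheck the calliper, tweezers or hex key.

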